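# Sort two milling balls with a seesaw diverter gate

### The job

Sort the two milling balls on the feed shelf with the seesaw gate: the larger ball must run down into the white evaporating dish under one outlet and the smaller ball into the steel ring mould under the other. With shut fingertips push each ball forward off the shelf, along its lane, into the gate while the gate slopes toward that ball's receiver, and between the two rock the gate over its pivot by pressing down the tab at its raised end. Pick nothing up, and do not touch the dish or the mould or disturb the small things standing round the diverter.

Things in the scene. Friction and masses are not known exactly. Their poses are not given: they have to be found in the camera images.
- diverter: Fixed sheet-metal sorting diverter, 340 mm wide over its two outlets. Origin: on the worktop under the middle of the gate's pivot line; x points from the feed shelf (robot's side) to the gate, y left, z up. Outlets: open-bottomed channels at y = +-0.09 to +-0.17 above the two receivers, walls up to z = 0.105. The gate stops the balls with its back wall at x = 0.023.
- shelf_edge (a point): Middle of the feed shelf's open edge (diverter x -0.026, y 0, z 0.108 = shelf top); axes as the diverter's. The level shelf runs 104 mm from here toward the robot, 104 mm wide. 3 mm rails, 6 mm high, make two lanes along x, centred 26 mm left and right, 46 mm wide. The balls rest 42 mm before the edge between 2 mm cross ridges; a gentle push rolls them over it and off the edge, 15 mm down.
- gate (a joint): Tilt of the seesaw gate (rad) about the diverter's x axis at z = 0.092; stops at -0.26 and 0.26. Positive: left (+y) end raised, balls run right; negative: balls run left. A trough 180 mm long across the diverter, 46 mm wide. A steel weight above its back wall (top at z = 0.163) makes it bistable: past level it falls over by itself and stays, also under a ball. 1 N on the raised tab moves it.
- tab_left (a point): Top centre of the gate's left thumb tab, a flat plate 38 mm (x) by 33 mm (y) sticking out of the gate's left end toward the robot (clear all round by 2 mm or more; feed shelf to its right). It stands about 19 mm higher or lower than at level (0.113 m) when the gate is on a stop.
- tab_right (a point): The same for the gate's right thumb tab.
- ball_large_center (a point): Centre of the larger milling ball, slippery white ceramic, 34 mm diameter, 60 g, resting in one of the two feed lanes (either one).
- ball_small_center (a point): Centre of the smaller milling ball, slippery white ceramic, 24 mm diameter, 20 g, resting in the other feed lane.
- dish: White evaporating dish, round, open, 78 mm across, 30 mm high, standing loose under one of the two outlets (either one). Origin: centre of its underside.
- ring: Steel ring mould, an open ring 79 mm across, 40 mm high, standing loose on the worktop under the other outlet. Origin: centre of its underside.
- vial: Bystander: small capped glass vial, 23 mm diameter, 62 mm high, in front of the diverter's left side. Origin: centre of its underside.
- stopper: Bystander: black rubber stopper, 25 mm diameter, 24 mm high, in front of the diverter's right side. Origin: centre of its underside.
- bottle: Bystander: dark bottle, 41 mm diameter, 68 mm high, behind the diverter. Origin: centre of its underside.

How it is judged:
By the outcome, as a careful person would: the job done as asked, in the order asked, and still so for the second after the job is handed in, with the robot touching nothing.
It also fails if it takes over 54 s, if anything falls off the work surface, if the arm or the gripper's body presses on something with over 40 N, if the wrist force passes 120 N, or if a joint passes its speed limit or range.

### The arm

A 6-joint arm with a two-finger parallel gripper is mounted at the origin on a cart in front of the work surface, level with it; the furniture and walls round the work are solid. World frame = base frame: x ahead of the robot, y to its left, z up, the work surface at z = 0. Lengths are in mm, angles in rad, forces in N, time in s.
With the tool pointing down it reaches from about 300 to 875 mm from the base axis. Payload 4.2 kg.
Tool frame: the origin (TCP) lies midway between the tips of the shut fingers; the grasp point (between the pads) lies 19 mm behind it; z points along the fingers, y is the line along which they close (so a half turn about z gives the same grasp; the last joint's range is limited). The gripper opens to 85 mm and grips with 20 to 120 N. Pads are 22 mm wide; open, the fingers measure 114 mm over their backs; the gripper's body (76 mm by 85 mm) begins 54 mm behind the grasp point. The pads swing forward as they close: fully open they stand 13 mm farther back than shut.
Start: joints at [1.285, 0.32, 1.565, -0, 1.257, -0.02], TCP at [151.043, 554.822, 231.338] pointing down, gripper open.
Joint ranges: [-3.11, 3.11], [-0.84, 2.01], [0.21, 2.61], [-1.34, 4.49], [0.05, 2.63], [-2.56, 2.56]. Speed limits (rad/s): [2.57, 2.57, 3.14, 3.14, 3.14, 3.14].

### API

Orientations are given as a rotation vector (axis times angle).
In Python, from station import manip gives the robot as it stands. The module is installed in compiled form; this text tells all that it offers.
- The arm moves only by the tool step_arm, never from a script. Its argument "increments" is a list of rows, each a list of 3 entries, a list of its own where there are three numbers: the shift along the tool's x, y, z in m, then the turn, a rotation vector about the tool's x, y, z in rad, then the finger opening in m, from 0 to 0.0854. In form: [[[x, y, z], [rx, ry, rz], gripper], ...]. A call has exactly 8 rows; each row is the pose to reach, as a shift and turn from the pose commanded when the call began, along the tool's axes at that moment; what a row does not reach only later rows make up. A row lasts 1/8 s, in which the tool goes at most 62.5 mm and 10.7 degrees, less where a joint would pass 70% of its speed; a pose out of reach is approached as far as the arm can. A call with a gripper value outside its range is refused whole. The fingers move at their own pace and stop on an object; "grip_force" is the grip in N (left out, the last holds). Time passes only in rows, so rows that repeat a pose let the fingers close, or fill a call up. It gives the time, the measured TCP pose, the force, the opening and the grip force at its end, in the units of the state.
- manip.observe(): the state, without advancing time (a new reading comes with each control period).
- manip.capture(name): name is "side" or "top"; returns a dict with "frame" (480x640x3 uint8, red, green, blue), "camera_matrix" (3x3 intrinsics, pixels), "view" (4x4, takes a point from world to camera coordinates). Camera axes: x right, y down, z forward; pixel columns grow to the right and rows downward; lengths in mm; the calibration is good to about 2 mm. A picture is of the moment at which its call begins. There is no depth.
- manip.hand_in(): hands the job in; it is judged then, once.
The state is a dict: "clock": time; "joint_pos": joint angles; "qd": joint speeds; "effort": joint torques, N m; "tcp_pos": TCP position; "eef_rot": TCP orientation; "ft_force": force on the tool from outside, world axes, zero at the start; "torque": the same for the moment, N m; "width": opening from 0.0 (shut) to 1.0 (fully open); "finger_force": force on a finger pad.
Only numpy, scipy, OpenCV 4.12 (cv2) and the standard library are available. Lean on these libraries where they do the work, as an engineer would, in place of code of your own. Each camera call takes 0.05 s, during which the arm holds its last target. There are 200 camera calls.

## Working session

There is one attempt and no reset: what is moved stays moved. The work goes in short steps, Python scripts to look and compute and a tool call to move; the robot and the scene stay as the last step left them, time stands still between calls to the robot, and variables do not carry over. Pictures are saved under pics/ and viewed, at most 10 in all, crops included, and the job is handed in when it is done.

Besides the shell and the picture viewer there is one more tool, called after "Call:" by a JSON object that holds its "method" and its "body". step_arm: Moves the arm, as the interface text tells. Its arguments: {"type":"object","properties":{"increments":{"type":"array","items":{"type":"array"}},"grip_force":{"type":"number"}},"required":["increments"]}

```bash
mkdir -p pics; cat > h.py <<'E'
import numpy as np, cv2
from station import manip
def cap(n,f):
    d=manip.capture(n); cv2.imwrite(f,d["frame"][:,:,::-1]); np.savez(f[:-4]+'.npz',K=d["camera_matrix"],V=d["view"],f=d["frame"]); return d
def ray(d,u,v):
    K=np.array(d["camera_matrix"] if "camera_matrix" in d else d["K"]);V=np.array(d["view"] if "view" in d else d["V"])
    r=V[:3,:3].T@np.linalg.inv(K)@[u,v,1]; return -V[:3,:3].T@V[:3,3], r
def onz(d,u,v,z):
    o,r=ray(d,u,v); return o+r*(z-o[2])/r[2]
def proj(d,p):
    K=np.array(d["camera_matrix"] if "camera_matrix" in d else d["K"]);V=np.array(d["view"] if "view" in d else d["V"])
    c=V[:3,:3]@p+V[:3,3]; q=K@c; return q[:2]/q[2]
E
python3 - <<'E'
from h import *
for n in("top","side"):
    d=cap(n,f"pics/{n}0.png"); o,r=ray(d,320,240); print(n,o.round(),(r/np.linalg.norm(r)).round(2))
s=manip.observe(); print({k:np.round(v,3) for k,v in s.items()})
E
```

```text
top [ 481.   17. 1139.] [ 0.11  0.02 -0.99]
side [487. 684. 684.] [ 0.13 -0.75 -0.66]
{'clock': np.float64(0.1), 'joint_pos': array([ 1.285,  0.32 ,  1.566, -0.   ,  1.257, -0.02 ]), 'qd': array([ 0.   ,  0.001, -0.001,  0.001, -0.001, -0.001]), 'effort': array([-1.0000e-03, -4.1641e+01, -2.3470e+01, -0.0000e+00,  5.0000e-03,
       -0.0000e+00]), 'tcp_pos': array([150.917, 554.398, 230.584]), 'eef_rot': array([-4.160e-01, -3.114e+00,  2.000e-03]), 'ft_force': array([-0.073, -0.291, -0.239]), 'torque': array([ 0.007, -0.012,  0.022]), 'finger_force': np.float64(0.0), 'width': np.float64(0.999)}
```

View pics/top0.png

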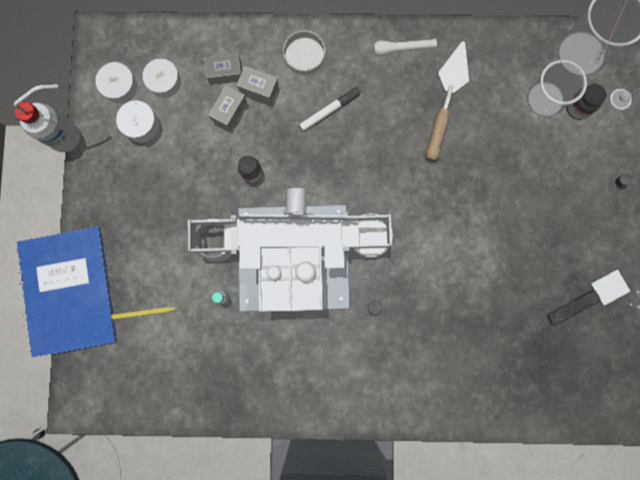

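View pics/side0.png

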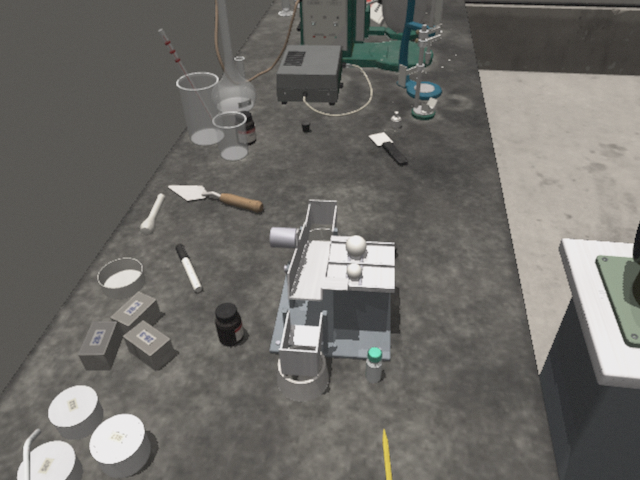

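Top view: ring is under the left outlet (212,240), dish under the right one (370,235). The large ball is in the right lane (305,272), the small one in the left (274,272). I'll zoom in for the gate's tilt and the reference points.

```bash
python3 - <<'E'
from h import *
a=cv2.imread("pics/top0.png")[180:330,180:400]; b=cv2.imread("pics/side0.png")[190:400,265:405]
cv2.imwrite("pics/c1.png",cv2.resize(a,(792,540),interpolation=cv2.INTER_CUBIC))
cv2.imwrite("pics/c2.png",cv2.resize(b,(400,600),interpolation=cv2.INTER_CUBIC))
E
```

```text
(no output)
```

View pics/c1.png

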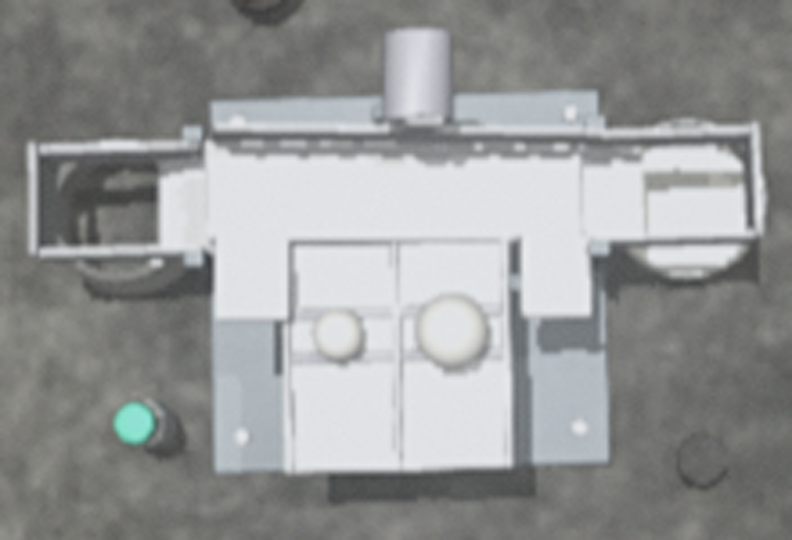

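View pics/c2.png

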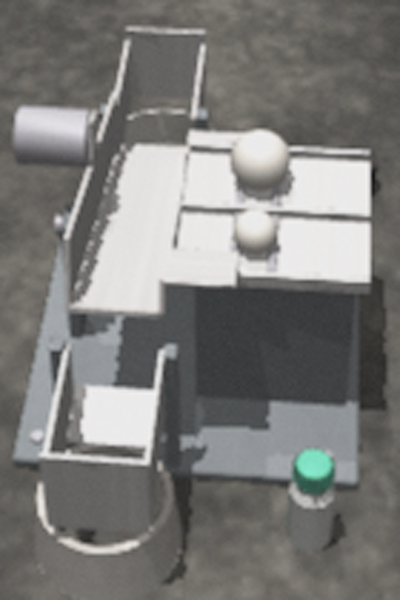

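The left tab is wider in the top view and stands at shelf level in the side view, and the weight leans right. So the left end is raised (positive tilt) and balls run right to the dish, which suits the large ball first. Next I'll compute positions.

```bash
python3 - <<'E'
from h import *
t=np.load("pics/top0.npz"); s=np.load("pics/side0.npz")
T=lambda x,y:(180+x/3.6-.36,180+y/3.6-.36); S=lambda x,y:(265+x/2.857-.33,190+y/2.857-.33)
def tri(a,b):
    o1,r1=ray(t,*a);o2,r2=ray(s,*b); k=np.linalg.lstsq(np.c_[r1,-r2],o2-o1,rcond=None)[0]
    p,q=o1+r1*k[0],o2+r2*k[1]; return ((p+q)/2).round(1),np.linalg.norm(p-q).round(1)
for n,a,b,z in(("large",(452,330),(260,162),125),("small",(338,335),(255,233),120)):
    print(n,onz(t,*T(*a),z).round(1),onz(s,*S(*b),z).round(1),tri(T(*a),S(*b)))
for n,p,z in(("edgeL",(290,240),112),("edgeR",(505,238),112),("nearL",(288,470),112),("nearR",(512,466),112),("ltab fl",(215,318),132),("ltab fr",(283,318),132),
 ("ltab L hinge",(207,245),132),("rtab fl",(524,314),94),("rtab fr",(590,316),94),("weight",(418,75),155),("baseL",(214,472),3),("baseR",(608,462),3),("vial",(133,423),62),("stopper",(702,460),24),("bolt",(240,437),5),("bolt",(580,427),5),("bolt",(237,121),5),("bolt",(571,112),5)):
    print(n,onz(t,*T(*p),z).round(1))
E
```

```text
large [536.9  56.3 125. ] [535.   56.7 125. ] (array([536. ,  56.3, 124.7]), np.float64(1.9))
small [534.1 108.5 120. ] [532.7 108.  120. ] (array([533.3, 108.5, 120.5]), np.float64(1.4))
edgeL [578.1 132.6 112. ]
edgeR [580.5  33.2 112. ]
nearL [472.5 130.6 112. ]
nearR [476.   28.3 112. ]
ltab fl [540.3 163.3 132. ]
ltab fr [540.8 132.5 132. ]
ltab L hinge [573.3 168.  132. ]
rtab fl [546.6  24.   94. ]
rtab fr [546.2  -6.9  94. ]
weight [648.9  72.6 155. ]
baseL [470. 180.   3.]
baseR [478.3 -19.    3. ]
vial [493.3 211.3  62. ]
stopper [480.1 -64.8  24. ]
bolt [487.8 167.1   5. ]
bolt [495.6  -4.6   5. ]
bolt [649.2 173.6   5. ]
bolt [656.3   2.    5. ]
```

Call:
{"method": "step_arm", "body": {"increments": [[[-0.046, -0.039, 0], [0, 0, 0.158], 0], [[-0.092, -0.078, 0], [0, 0, 0.316], 0], [[-0.138, -0.118, 0], [0, 0, 0.473], 0], [[-0.185, -0.157, 0], [0, 0, 0.631], 0], [[-0.231, -0.196, 0], [0, 0, 0.789], 0], [[-0.277, -0.236, 0], [0, 0, 0.947], 0], [[-0.323, -0.275, 0], [0, 0, 1.104], 0], [[-0.37, -0.314, 0], [0, 0, 1.262], 0]], "grip_force": 30}}

```text
clock: 1.1
tcp_pos: [426.2, 152.9, 231.2]
eef_rot: [-2.179, -2.263, -0.0]
ft_force: [0.5, 0.9, -0.9]
width: -0.001
finger_force: 0.0
```

Call:
{"method": "step_arm", "body": {"increments": [[[-0.03, 0.018, 0], [0, 0, 0], 0], [[-0.065, 0.04, 0], [0, 0, 0], 0], [[-0.101, 0.064, 0], [0, 0, 0], 0], [[-0.101, 0.064, 0.02], [0, 0, 0], 0], [[-0.101, 0.064, 0.05], [0, 0, 0], 0], [[-0.101, 0.064, 0.08], [0, 0, 0], 0], [[-0.101, 0.064, 0.08], [0, 0, 0], 0], [[-0.101, 0.064, 0.08], [0, 0, 0], 0]]}}

```text
clock: 2.1
tcp_pos: [494.5, 56.6, 152.2]
eef_rot: [2.172, 2.268, 0.002]
ft_force: [0.2, -0.1, 0.3]
width: -0.001
finger_force: 0.0
```

```bash
python3 - <<'E'
from h import *
d=cap("side","pics/s1.png"); e=cap("top","pics/t1.png")
a=d["frame"][150:390,230:470,::-1]; b=e["frame"][170:350,180:400,::-1]
cv2.imwrite("pics/m1.png",np.hstack([cv2.resize(a,(400,400)),cv2.resize(b,(400,400))]))
print(manip.observe()["tcp_pos"],manip.observe()["eef_rot"])
E
```

```text
[494.78024849  56.64375743 152.64433455] [2.17179151 2.26761058 0.00330458]
```

View pics/m1.png

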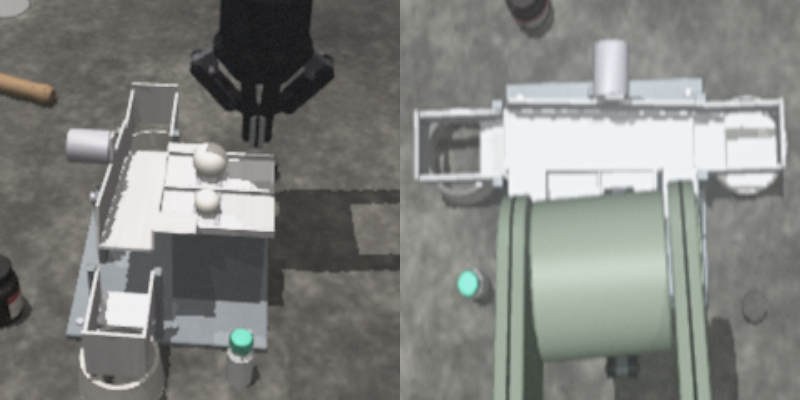

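The side view shows shut fingertips just behind the large ball, over its lane, with the gate still sloping right. Descend.

Call:
{"method": "step_arm", "body": {"increments": [[[-0.001, 0, 0.008], [0, 0, 0], 0], [[-0.002, 0, 0.017], [0, 0, 0], 0], [[-0.002, 0, 0.026], [0, 0, 0], 0], [[-0.002, 0, 0.034], [0, 0, 0], 0], [[-0.002, 0, 0.034], [0, 0, 0], 0], [[-0.002, 0, 0.034], [0, 0, 0], 0], [[-0.002, 0.004, 0.034], [0, 0, 0], 0], [[-0.002, 0.008, 0.034], [0, 0, 0], 0]]}}

```text
clock: 3.2
tcp_pos: [502.5, 54.9, 117.6]
eef_rot: [2.173, 2.268, 0.001]
ft_force: [-0.6, 0.4, -0.2]
width: -0.003
finger_force: 0.0
```

Call:
{"method": "step_arm", "body": {"increments": [[[0, 0.006, 0], [0, 0, 0], 0], [[0, 0.014, 0], [0, 0, 0], 0], [[0, 0.022, 0], [0, 0, 0], 0], [[0, 0.03, 0], [0, 0, 0], 0], [[0, 0.036, 0], [0, 0, 0], 0], [[0, 0.036, 0], [0, 0, 0], 0], [[0, 0.036, 0], [0, 0, 0], 0], [[0, 0.036, 0], [0, 0, 0], 0]]}}

```text
clock: 4.2
tcp_pos: [537.6, 56.4, 117.3]
eef_rot: [-2.173, -2.269, 0.0]
ft_force: [0.3, 0.3, 0.6]
width: 0.002
finger_force: 0.0
```

```bash
python3 - <<'E'
from h import *
d=cap("side","pics/s2.png")
cv2.imwrite("pics/m2.png",cv2.resize(d["frame"][150:390,230:470,::-1],(400,400)))
print(manip.observe()["tcp_pos"],manip.observe()["ft_force"])
E
```

```text
[537.68525139  56.39331289 117.32491772] [-0.98669427 -0.07045924  0.45299983]
```

View pics/m2.png

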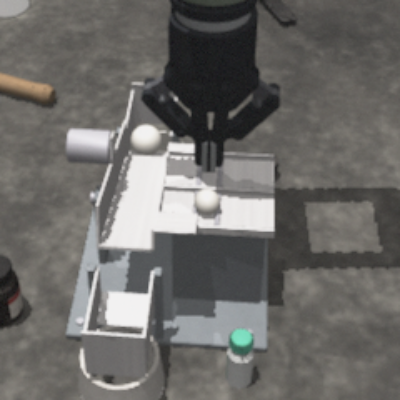

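The large ball is in the gate (145,138), rolling right. Lift, move over the left tab, and check that it arrived in the dish before rocking.

Call:
{"method": "step_arm", "body": {"increments": [[[0, 0, -0.02], [0, 0, 0], 0], [[0, 0, -0.045], [0, 0, 0], 0], [[0.03, 0.007, -0.045], [0, 0, 0], 0], [[0.06, 0.014, -0.045], [0, 0, 0], 0], [[0.095, 0.022, -0.045], [0, 0, 0], 0], [[0.095, 0.022, -0.045], [0, 0, 0], 0], [[0.095, 0.022, -0.045], [0, 0, 0], 0], [[0.095, 0.022, -0.045], [0, 0, 0], 0]]}}

```text
clock: 5.25
tcp_pos: [555.6, 151.3, 162.3]
eef_rot: [-2.174, -2.268, 0.001]
ft_force: [0.2, 0.1, -0.3]
width: -0.003
finger_force: 0.0
```

```bash
python3 - <<'E'
from h import *
d=cap("side","pics/s3.png"); e=cap("top","pics/t3.png")
a=d["frame"][150:390,230:470,::-1]; b=e["frame"][170:350,180:400,::-1]
cv2.imwrite("pics/m3.png",np.hstack([cv2.resize(a,(400,400)),cv2.resize(b,(400,400))]))
print(manip.observe()["tcp_pos"])
E
```

```text
[555.67955074 151.41011344 162.39045613]
```

View pics/m3.png

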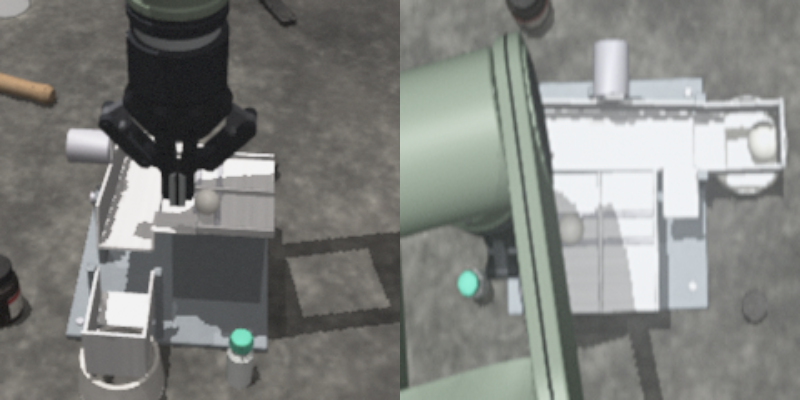

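The large ball is in the dish outlet (763,142) and the fingertips are over the left tab. Press it down.

Call:
{"method": "step_arm", "body": {"increments": [[[0, 0, 0.012], [0, 0, 0], 0], [[0, 0, 0.022], [0, 0, 0], 0], [[0, 0, 0.029], [0, 0, 0], 0], [[0, 0, 0.036], [0, 0, 0], 0], [[0, 0, 0.043], [0, 0, 0], 0], [[0, 0, 0.05], [0, 0, 0], 0], [[0, 0, 0.056], [0, 0, 0], 0], [[0, 0, 0.06], [0, 0, 0], 0]]}}

```text
clock: 6.35
tcp_pos: [555.6, 152.2, 101.8]
eef_rot: [-2.173, -2.268, 0.001]
ft_force: [-1.0, 0.2, 0.1]
width: 0.001
finger_force: 0.0
```

Call:
{"method": "step_arm", "body": {"increments": [[[0, 0, 0], [0, 0, 0], 0], [[0, 0, 0], [0, 0, 0], 0], [[0, 0, -0.02], [0, 0, 0], 0], [[0, 0, -0.04], [0, 0, 0], 0], [[0, 0, -0.06], [0, 0, 0], 0], [[0, -0.025, -0.06], [0, 0, 0], 0], [[0, -0.055, -0.06], [0, 0, 0], 0], [[0, -0.055, -0.06], [0, 0, 0], 0]]}}

```text
clock: 7.35
tcp_pos: [499.2, 149.7, 162.8]
eef_rot: [-2.172, -2.269, 0.0]
ft_force: [-0.5, -0.1, -0.9]
width: -0.003
finger_force: 0.0
```

```bash
python3 - <<'E'
from h import *
d=cap("side","pics/s4.png"); e=cap("top","pics/t4.png")
a=d["frame"][150:390,230:470,::-1]; b=e["frame"][170:350,180:400,::-1]
cv2.imwrite("pics/m4.png",np.hstack([cv2.resize(a,(400,400)),cv2.resize(b,(400,400))]))
print(manip.observe()["tcp_pos"])
E
```

```text
[501.5948189  150.04829924 162.90022061]
```

View pics/m4.png

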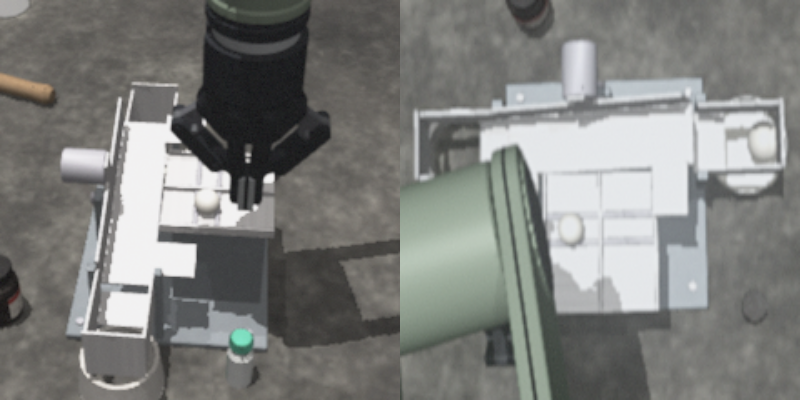

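The gate flipped: weight (580,70) leans left and the left tab is down. The small ball is still in its place (570,228). Now move behind it.

Call:
{"method": "step_arm", "body": {"increments": [[[-0.02, -0.005, 0], [0, 0, 0], 0], [[-0.043, -0.009, 0], [0, 0, 0], 0], [[-0.043, -0.009, 0], [0, 0, 0], 0], [[-0.043, -0.009, 0.015], [0, 0, 0], 0], [[-0.043, -0.009, 0.03], [0, 0, 0], 0], [[-0.043, -0.009, 0.046], [0, 0, 0], 0], [[-0.043, -0.009, 0.046], [0, 0, 0], 0], [[-0.043, -0.009, 0.046], [0, 0, 0], 0]]}}

```text
clock: 8.45
tcp_pos: [493.8, 106.9, 116.1]
eef_rot: [-2.172, -2.269, 0.0]
ft_force: [-0.1, -0.2, 0.4]
width: 0.002
finger_force: 0.0
```

Call:
{"method": "step_arm", "body": {"increments": [[[0, 0.008, 0], [0, 0, 0], 0], [[0, 0.016, 0], [0, 0, 0], 0], [[0, 0.024, 0], [0, 0, 0], 0], [[0, 0.032, 0], [0, 0, 0], 0], [[0, 0.04, 0], [0, 0, 0], 0], [[0, 0.044, 0], [0, 0, 0], 0], [[0, 0.044, 0], [0, 0, 0], 0], [[0, 0.044, 0], [0, 0, 0], 0]]}}

```text
clock: 9.45
tcp_pos: [537.9, 108.4, 116.1]
eef_rot: [-2.173, -2.269, -0.0]
ft_force: [-0.3, 0.6, 0.4]
width: -0.005
finger_force: 0.0
```

Call:
{"method": "step_arm", "body": {"increments": [[[0, 0, -0.02], [0, 0, 0], 0], [[0, 0, -0.05], [0, 0, 0], 0], [[0, 0, -0.09], [0, 0, 0], 0], [[0, -0.04, -0.1], [0, 0, 0], 0], [[0, -0.09, -0.1], [0, 0, 0], 0], [[0, -0.14, -0.1], [0, 0, 0], 0], [[0, -0.18, -0.1], [0, 0, 0], 0], [[0, -0.18, -0.1], [0, 0, 0], 0]]}}

```text
clock: 10.45
tcp_pos: [355.4, 100.4, 215.8]
eef_rot: [-2.172, -2.269, 0.002]
ft_force: [0.2, -0.3, 1.0]
width: -0.001
finger_force: 0.0
```

```bash
python3 - <<'E'
from h import *
d=cap("side","pics/s5.png"); e=cap("top","pics/t5.png")
a=d["frame"][150:400,230:470,::-1]; b=e["frame"][170:350,180:400,::-1]
cv2.imwrite("pics/m5.png",np.hstack([cv2.resize(a,(400,420)),cv2.resize(b,(400,420))]))
print(manip.observe()["tcp_pos"])
E
```

```text
[358.49003186 100.80789686 216.36932216]
```

View pics/m5.png

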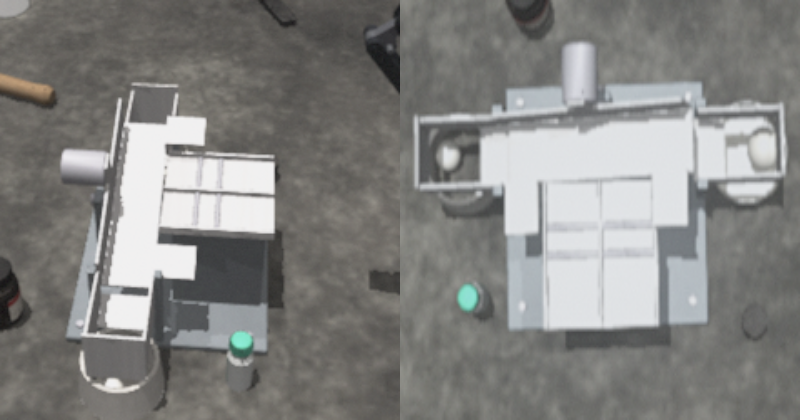

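The small ball (450,155) is inside the ring mould and the large ball (765,150) is in the dish. The vial, stopper and bottle haven't moved, and the arm is clear. Let everything settle for 1 s, then hand in.

Call:
{"method": "step_arm", "body": {"increments": [[[0, 0, 0], [0, 0, 0], 0], [[0, 0, 0], [0, 0, 0], 0], [[0, 0, 0], [0, 0, 0], 0], [[0, 0, 0], [0, 0, 0], 0], [[0, 0, 0], [0, 0, 0], 0], [[0, 0, 0], [0, 0, 0], 0], [[0, 0, 0], [0, 0, 0], 0], [[0, 0, 0], [0, 0, 0], 0]]}}

```text
clock: 11.55
tcp_pos: [357.8, 100.7, 216.3]
eef_rot: [-2.173, -2.269, -0.0]
ft_force: [0.2, -0.4, -1.1]
width: 0.001
finger_force: 0.0
```

```bash
python3 -c "
from station import manip
print(manip.hand_in())"
```

```text
the job is handed in; nothing more can be done
None
```

The larger ball is in the dish and the smaller ball in the ring mould, with the gate rocked between the two pushes and nothing else disturbed in the last camera views; the job was handed in at about 11.6 s.

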